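# Space the tray partitions with the hooked block

## Task

Set the three sliding partitions of the display tray to equal gaps with the wooden hooked spacer block. Starting at the fixed stop, hook the block over each partition in turn and draw it towards the stop until the block's thick leg just touches the part before it; touch that part lightly and pause a moment there, without forcing the stop or shoving a partition that is already set. Then stand the block upright on the cork pad, and leave the other things on the counter where they are.

Things in the scene. Friction and masses are not known exactly. Their poses are not given: they have to be found in the camera images.
- tray: Dark wooden display tray fixed to the counter, 150 (its x) x 300 (its y) mm: floor 12 mm thick, rims along the long sides 24 mm high, end wall at +y 42 mm high. Origin: centre of its underside. The row of partitions runs along its y; the stop is at its -y end.
- stop: Rigid fixed stop: pale wooden block across the tray's -y end, 132 (x) x 20 (y) mm, top 60 mm above the counter. Origin: foot of the middle of its inner (+y) face, 12 mm above the counter, 130 mm to -y of the tray's centre; axes as the tray's. The block may press it with at most 15 N.
- slat1: First partition from the stop: upright pale slat, 132 (x) x 10 (y) mm, top 60 mm above the counter. Origin: foot of the middle of its face towards the stop; its thickness goes to +y; axes as the tray's. Slides only along the tray's y, takes about 10 N to move, stays where left. Starts 46 to 70 mm from the stop (face to face); to be set at 36 mm.
- slat2: Second partition, same make, origin and friction; to be set 36 mm from the first, face to face (46 mm origin to origin). At the start there is 24 mm or more between the two. While it is drawn up, the block may press the set first partition with at most 9.5 N (it slips at about 10 N).
- slat3: Third partition, same make, origin and friction; to be set 36 mm from the second, face to face. At the start there is 26 mm or more between the two. While it is drawn up, the block may press the set second partition with at most 9.5 N.
- gauge: Hooked spacer block, loose, pale wood, 0.10 to 0.21 kg, stands upright: 36 (its x) x 56 (its y) x 103 mm tall, origin: centre of its underside. An upside-down U: thick leg from y = -28 to 0 mm, slot, thin lip from y = +18 to +28 mm, bridge above them 40 to 58 mm up, handle on top. In use the thick leg points to the stop, so its y lies along the tray's y. It must never press a partition with over 25 N.
- gauge_slot (a point): Middle of the mouth of the block's slot, 9 mm to +y of its origin. The slot is 18 mm wide (y), 40 mm deep and open along x. A partition stands in it and the lip draws it along: thick leg's outer face to lip's inner face is 46 mm, so a 36 mm gap stays before a 10 mm partition. Keep the underside about 25 mm above the counter: 5 mm are then left between the partition and the slot's roof.
- gauge_handle (a point): Middle of the block's handle, 84 mm above its underside. The handle is 36 (block's x) x 24 (block's y) mm, centred, from 58 to 103 mm above the underside. Drawing a partition up can shift the block 1 to 2 mm in the fingers each time.
- pad: Square cork pad fixed on the counter, 130 x 130 x 4 mm; origin: centre of its underside. The block ends up standing on it.
- spool_a: Small spool, 34 mm across, 30 mm tall, standing in the tray near its far end; bystander.
- spool_b: Small spool, 34 mm across, 30 mm tall, on the counter; bystander.
- glue: White bottle with green label, 56 mm across, 150 mm tall, on the counter; bystander.
- offcut: Plain pale wooden block without slot or handle, 36 x 56 x 30 mm; bystander.
- screwdriver: Screwdriver about 180 mm long lying on the counter; bystander.
Mind the look-alikes: they are no part of the job. What is shaped like the gauge but purple is not meant.

How it is judged:
On the way, in this order (a step that is already met when the one before it is completed fails the run):
1. the first partition is drawn up, 36 mm (within 2 mm) from the stop, while the block touches both of them with at least 1 N, for 0.3 s (y of slat1 in the frame of stop between 0.034 and 0.038 m and contact force between gauge and stop above 1 N and contact force between gauge and slat1 above 1 N), for 0.3 s.
2. the second partition is drawn up, 36 mm (within 2 mm) from the first, while the block touches both of them with at least 1 N, for 0.3 s (y of slat2 in the frame of slat1 between 0.044 and 0.048 m and contact force between gauge and slat1 above 1 N and contact force between gauge and slat2 above 1 N), for 0.3 s.
3. the third partition is drawn up, 36 mm (within 2 mm) from the second, while the block touches both of them with at least 1 N, for 0.3 s (y of slat3 in the frame of slat2 between 0.044 and 0.048 m and contact force between gauge and slat2 above 1 N and contact force between gauge and slat3 above 1 N), for 0.3 s.
At the end, for the whole second after the job is handed in: All three gaps (stop to first, first to second, second to third partition) are 36 mm within 2 mm, and the hooked block stands upright, released and at rest, on the cork pad, its centre within 40 mm of the pad's centre (y of slat1 in the frame of stop between 0.034 and 0.038 m and y of slat2 in the frame of slat1 between 0.044 and 0.048 m and y of slat3 in the frame of slat2 between 0.044 and 0.048 m and horizontal distance between gauge and pad below 0.04 m and angle between gauge's own z axis and vertical below 0.1 rad and contact force between gauge and pad above 0.3 N and linear speed of gauge below 0.02 m/s); the robot touches nothing.
It fails at once if the block presses the fixed stop with more than 15 N (contact force between gauge and stop above 15 N).
It fails at once if the set first partition is pressed by the block with more than 9.5 N while the second is drawn up to it (contact force between gauge and slat2 above 3 N and contact force between gauge and slat1 above 9.5 N).
It fails at once if the set second partition is pressed by the block with more than 9.5 N while the third is drawn up to it (contact force between gauge and slat3 above 3 N and contact force between gauge and slat2 above 9.5 N).
It fails at once if the block presses a partition with more than 25 N (contact force between gauge and slat1 above 25 N or contact force between gauge and slat2 above 25 N or contact force between gauge and slat3 above 25 N).
It fails at once if a bystander is moved by more than 30 mm (distance of any of spool_a, spool_b, glue, offcut, screwdriver from where it was at the start of the episode above 0.03 m).
It also fails if it takes over 72 s, if anything falls off the work surface, if the arm or the gripper's body presses on something with over 40 N, if the wrist force passes 120 N, or if a joint passes its speed limit or range.

## Robot

A 7-joint arm with a two-finger parallel gripper is mounted at the origin on the work surface. World frame = base frame: x ahead of the robot, y to its left, z up, the work surface at z = 0. Lengths are in m, angles in rad, forces in N, time in s.
With the tool pointing down it reaches from about 0.425 to 0.95 m from the base axis. Payload 4.7 kg.
Tool frame: the origin (TCP) lies on the centre line of the jaws, within the pads' length; the fingertips stand bot.tip_extent ahead of it and the grasp point (between the pads) lies 6 mm ahead of it (bot.tip_extent is the distance from the TCP to the fingertips, in m); z points along the fingers, y is the direction in which the jaws open and shut (so a half turn about z gives the same grasp; the last joint's range is limited). The gripper opens to 87 mm and grips with 3 to 60 N. Pads are 19 mm wide; open, the fingers measure 117 mm over their backs; the gripper's body (75 mm by 190 mm) begins 51 mm behind the grasp point.
Start: joints at [1.28, 0.469, -0.049, 1.532, 0.024, 1.141, -0.082], TCP at [0.175, -0.652, 0.248] pointing down, gripper open.
Joint ranges: [-2.59, 2.59], [-0.33, 1.99], [-1.39, 1.29], [0.1, 2.45], [-1.04, 4.18], [0.21, 1.99], [-2.66, 2.66]. Speed limits (rad/s): [2.57, 2.57, 3.14, 3.14, 3.14, 3.14, 3.14].

## Interface

Orientations are given as a unit quaternion [w, x, y, z].
In Python, from plant import bot, vision gives the robot as it stands. The module is installed in compiled form; this text tells all that it offers.
- The arm moves only by the tool drive_tool, never from a script. Its arguments are lists of equal length, an entry for each row: "delta_pos": the shift along the tool's x, y, z in mm, a list of three; "twist": the turn, a rotation vector about the tool's x, y, z in degrees, a list of three; "gripper": the opening, from -1 (shut) to 1 (fully open). A call has 1 to 10 rows; each row is the pose to reach, as a shift and turn from the pose measured when the call began, along the tool's axes at that moment; what a row does not reach only later rows make up. A row lasts 1/8 s, in which the tool goes at most 62.5 mm and 10.7 degrees, less where a joint would pass 70% of its speed; a pose out of reach is approached as far as the arm can. A call with a gripper value outside its range is refused whole. The fingers move at their own pace and stop on an object; "squeeze" is the grip in N (left out, the last holds). Time passes only in rows, so rows that repeat a pose let the fingers close. It gives the time, the measured TCP pose, the force and the opening at its end, in the units of the state.
- bot.get_state(): the state, without advancing time (a new reading comes with each control period).
- vision.grab_frame(name): name is "side" or "top"; returns a dict with "img" (400x640x3 uint8, blue, green, red), "K" (3x3 intrinsics, pixels), "origin" and "orientation" of the camera in the world. Camera axes: x right, y up, looking along -z (the intrinsics and any distortion apply to the point x, -y, -z); pixel columns grow to the right and rows downward; lengths in m; the calibration is good to about 2 mm. A picture is of the moment at which its call begins. There is no depth.
- bot.sign_off(): hands the job in, once; it reports no verdict.
The state is a dict: "time_s": time; "joints": joint angles; "joint_velocities": joint speeds; "joint_torque": joint torques, N m; "position": TCP position; "orientation": TCP orientation; "wrist_force": force on the tool from outside, world axes, zero at the start; "moment": the same for the moment, N m; "grip_width": finger opening in m.
Only numpy, scipy, OpenCV 4.12 (cv2) and the standard library are available. Lean on these libraries where they do the work, as an engineer would, in place of code of your own. Each camera call takes 0.05 s, during which the arm holds its last target. There are 200 camera calls.

## Working session

There is one attempt and no reset: what is moved stays moved. The work goes in short steps, Python scripts to look and compute and a tool call to move; the robot and the scene stay as the last step left them, time stands still between calls to the robot, and variables do not carry over. Pictures are saved under pics/ and viewed, about 8 in all and at most 12, crops included, and the job is handed in when it is done.

Besides the shell and the picture viewer there is one more tool, called after "Call:" as name(argument=value, ...) on one line, values as JSON. drive_tool: Moves the arm, as the interface text tells. Its arguments: {"type":"object","properties":{"delta_pos":{"type":"array","items":{"type":"array","items":{"type":"number"}}},"twist":{"type":"array","items":{"type":"array","items":{"type":"number"}}},"gripper":{"type":"array","items":{"type":"number"}},"squeeze":{"type":"number"}},"required":["delta_pos","twist","gripper"]}

```bash
mkdir -p pics; cat > h.py <<'E'
import numpy as np, cv2
from plant import bot, vision
from scipy.spatial.transform import Rotation as R
def q2R(q): return R.from_quat([q[1],q[2],q[3],q[0]]).as_matrix()
def ray(f,u,v):
    d=np.linalg.inv(f["K"])@np.array([u,v,1.]); d=q2R(f["orientation"])@np.array([d[0],-d[1],-d[2]])
    return np.array(f["origin"]),d/np.linalg.norm(d)
def plane(f,u,v,z):
    o,d=ray(f,u,v); return o+d*(z-o[2])/d[2]
def proj(f,p):
    c=q2R(f["orientation"]).T@(np.array(p)-f["origin"]); c=np.array([c[0],-c[1],-c[2]]); k=f["K"]@c; return k[:2]/k[2]
def tri(f,a,g,b):
    o1,d1=ray(f,*a);o2,d2=ray(g,*b); s=np.linalg.lstsq(np.c_[d1,-d2],o2-o1,rcond=None)[0]
    p,q=o1+d1*s[0],o2+d2*s[1]; return (p+q)/2,np.linalg.norm(p-q)
E
python3 - <<'E'
from h import *
np.set_printoptions(precision=4,suppress=True)
import pickle
for n in("top","side"):
    f=vision.grab_frame(n); cv2.imwrite(f"pics/{n}0.png",f["img"]); pickle.dump(f,open(n+"0.pkl","wb"))
    print(n,f["K"],f["origin"],f["orientation"],[k for k in f])
s=bot.get_state(); print(s,bot.tip_extent)
E
```

```text
top [[434.4151   0.     316.4562]
 [  0.     434.4151 197.9589]
 [  0.       0.       1.    ]] [0.334  0.0258 1.2434] [ 0.714   0.0563 -0.0548 -0.6958] ['img', 'K', 'origin', 'orientation']
side [[466.5944   0.     316.3921]
 [  0.     466.5944 195.1268]
 [  0.       0.       1.    ]] [0.202  1.0517 1.1277] [-0.1394 -0.0628  0.3832  0.9109] ['img', 'K', 'origin', 'orientation']
{'time_s': 0.1, 'joints': array([ 1.2801,  0.4694, -0.0486,  1.5336,  0.0241,  1.141 , -0.0823]), 'joint_velocities': array([-0.0009, -0.0007, -0.0009, -0.0038,  0.0009,  0.0004,  0.0005]), 'joint_torque': array([  0.0003, -50.917 ,  -0.0819, -23.683 ,  -0.0616,   0.0345,
         0.0001]), 'position': array([ 0.1746, -0.6515,  0.2466]), 'orientation': array([-0.0008,  0.9914,  0.1305, -0.0001]), 'wrist_force': array([-0.007 , -0.5633, -0.4359]), 'moment': array([-0.0005, -0.022 , -0.0464]), 'grip_width': 0.08701963902721548} 0.025
```

View pics/top0.png

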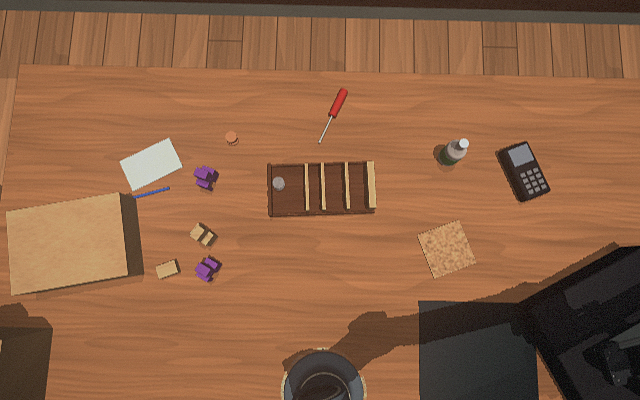

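View pics/side0.png

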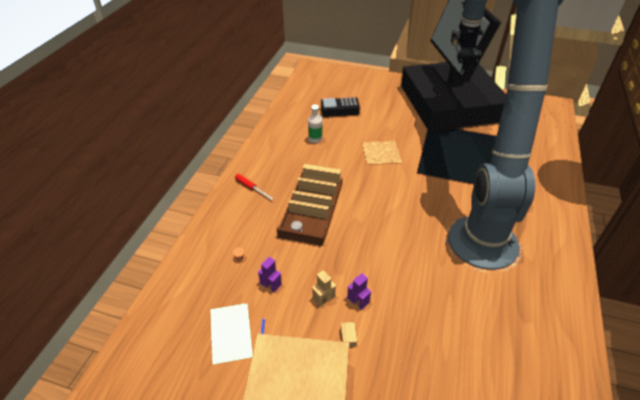

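Top view: the tray is around (321,188) with the stop at (371,185) and the slats at about (307,187), (323,186) and (347,185). The pad is at (446,249). Candidates for the gauge are the pale block at (203,234), the purple look-alikes at (206,177) and (208,268), and the offcut at (167,268). I choose the pale one at (203,234), which is at (324,288) in the side view, and will check it in a crop.

```bash
python3 - <<'E'
from h import *
import pickle
t=pickle.load(open("top0.pkl","rb"));s=pickle.load(open("side0.pkl","rb"))
a=cv2.resize(t["img"][212:257,180:230],(400,360),interpolation=cv2.INTER_CUBIC)
b=cv2.resize(s["img"][262:312,300:350],(360,360),interpolation=cv2.INTER_CUBIC)
c=cv2.resize(t["img"][150:225,255:390],(760,422)[:2],interpolation=cv2.INTER_CUBIC)
c=cv2.resize(c,(432,240))
im=np.zeros((600,760,3),np.uint8); im[:360,:400]=a; im[:360,400:]=b; im[360:,:432]=c
cv2.imwrite("pics/crop1.png",im)
h=cv2.cvtColor(t["img"],cv2.COLOR_BGR2HSV); 
for u,v in [(203,234),(208,235),(196,235),(190,220),(323,186),(371,185),(335,186),(446,249),(167,268)]: print((u,v),h[v,u])
E
```

```text
(203, 234) [ 15 108  92]
(208, 235) [ 16 116 205]
(196, 235) [ 15 116 193]
(190, 220) [ 12 143 170]
(323, 186) [ 16 114 206]
(371, 185) [ 17 117 199]
(335, 186) [ 11 142 115]
(446, 249) [ 15 122 198]
(167, 268) [ 16 112 201]
```

View pics/crop1.png

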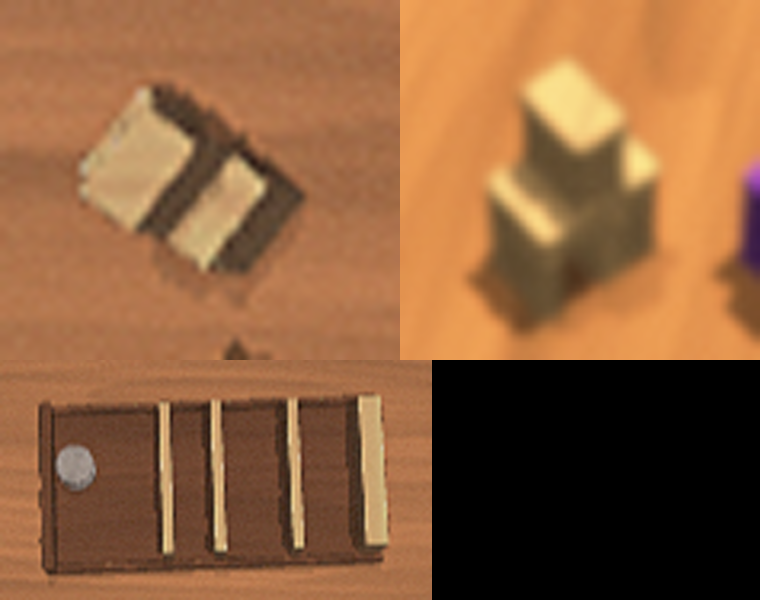

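The crop confirms a pale block with handle and shoulders. In the top view the visible right shoulder is at about (207,238) and the handle top at about (197,232). In the side view there is a dark slot notch near (324,300). Next I measure the poses and make a larger side crop to tell the lip from the leg.

```bash
cat > m.py <<'E'
from h import *
import pickle
np.set_printoptions(precision=4,suppress=True)
t=pickle.load(open("top0.pkl","rb"));s=pickle.load(open("side0.pkl","rb"))
h=cv2.cvtColor(t["img"],cv2.COLOR_BGR2HSV)
pale=cv2.inRange(h,(13,80,165),(20,135,255))
def blobs(u0,v0,u1,v1,z,amin=12):
    m=np.zeros_like(pale); m[v0:v1,u0:u1]=pale[v0:v1,u0:u1]
    for c in cv2.findContours(m,cv2.RETR_EXTERNAL,cv2.CHAIN_APPROX_NONE)[0]:
        if len(c)<amin: continue
        mm=np.zeros_like(pale); cv2.drawContours(mm,[c],-1,255,-1); v,u=np.nonzero(mm&m)
        P=np.array([plane(t,a,b,z)[:2] for a,b in zip(u,v)])
        r=cv2.minAreaRect((P*1000).astype(np.float32))
        # central axis via PCA
        w,V=np.linalg.eigh(np.cov(P.T)); L=V[:,1]
        print("px",(u.mean().round(1),v.mean().round(1)),"n",len(u),"c",P.mean(0),"size~",np.sqrt(12*w)*1000,"axis deg",np.degrees(np.arctan2(L[1],L[0]))%180)
print("tray things z=.06"); blobs(265,155,385,220,.06)
print("gauge shoulder z=.058"); blobs(203,225,220,250,.058)
print("gauge handle z=.103"); blobs(185,218,204,245,.103)
print("pad z=.004"); blobs(410,212,485,285,.004,60)
print("offcut"); blobs(150,255,185,282,.03)
print("base px", proj(t,[0,0,0]),"glue",plane(t,450,153,.1),"spool_a",plane(t,278,184,.03+.012))
E
python3 m.py; python3 - <<'E'
from h import *
import pickle
s=pickle.load(open("side0.pkl","rb"))
b=cv2.resize(s["img"][265:310,305:385],(800,450),interpolation=cv2.INTER_CUBIC)
cv2.imwrite("pics/crop2.png",np.clip(b.astype(float)*1.8,0,255).astype(np.uint8))
E
```

```text
tray things z=.06
px (np.float64(306.6), np.float64(185.5)) n 133 c [0.5562 0.0591] size~ [  8.142  128.7395] axis deg 3.6350393639815763
px (np.float64(322.8), np.float64(185.6)) n 135 c [0.5571 0.014 ] size~ [  8.5085 133.7336] axis deg 3.553434756996353
px (np.float64(371.0), np.float64(183.1)) n 296 c [ 0.5674 -0.1192] size~ [ 18.3976 129.9944] axis deg 2.9668755888616545
px (np.float64(347.0), np.float64(184.7)) n 137 c [ 0.5611 -0.0528] size~ [  8.5749 132.5745] axis deg 3.5264777910328746
gauge shoulder z=.058
px (np.float64(207.0), np.float64(237.9)) n 66 c [0.4043 0.3258] size~ [14.6792 34.1285] axis deg 149.19694242204176
gauge handle z=.103
px (np.float64(196.2), np.float64(231.8)) n 139 c [0.4168 0.3438] size~ [25.6373 37.9339] axis deg 159.08989262552322
pad z=.004
px (np.float64(446.5), np.float64(248.7)) n 2008 c [ 0.3946 -0.3413] size~ [127.9444 129.9251] axis deg 175.86103537113507
offcut
px (np.float64(166.0), np.float64(269.0)) n 249 c [0.3176 0.4404] size~ [34.0787 55.2094] axis deg 113.48459603102822
base px [322.8532 392.0252] glue [ 0.6479 -0.3279  0.1   ] spool_a [0.5615 0.1401 0.042 ]
```

View pics/crop2.png

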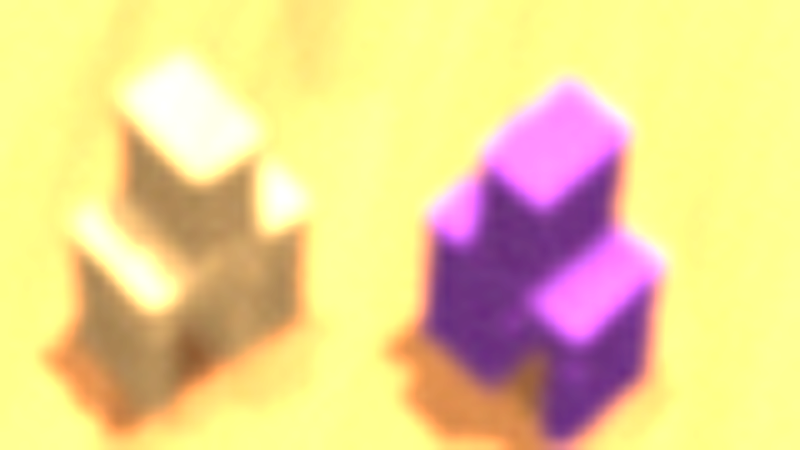

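Both views agree. The slot's dark notch at about (324,300) sits near the block's front-left leg, so that thin leg is the lip and points to about 59° azimuth. The purple block at (357,290) is the look-alike. The stop, slat and pad sizes match the description. Now a move planner.

```bash
cat > go.py <<'E'
from h import *
import sys
np.set_printoptions(precision=1,suppress=True)
def plan(*tg):  # (x,y,z,azimuth deg of tool y), tool pointing down
    s=bot.get_state(); R0=q2R(s["orientation"])
    print("t",round(s["time_s"],2),"pos",np.round(s["position"],4),"toolY az",np.degrees(np.arctan2(R0[1,1],R0[0,1])).round(2),"F",s["wrist_force"],"w",round(s["grip_width"],4),"j7",s["joints"][6].round(2))
    for x,y,z,a in tg:
        a=np.radians(a); Y=np.array([np.cos(a),np.sin(a),0]); Z=np.array([0,0,-1.]); X=np.cross(Y,Z)
        Rt=np.c_[X,Y,Z]
        print((x,y,z),"dpos",R0.T@(np.array([x,y,z])-s["position"])*1000,"twist",R.from_matrix(R0.T@Rt).as_rotvec(degrees=True))
if __name__=="__main__":
    plan(*[tuple(map(float,a.split(","))) for a in sys.argv[1:]])
E
python3 go.py .35,-.40,.25,-45 .52,-.15,.25,-10  .52,.1,.25,30 .4145,.343,.2,59.2
python3 - <<'E'
from m import *
c=np.array([.4145,.343,.03]);d=np.array([.512,.859,0])
print(proj(s,c),proj(s,c+.028*d)-proj(s,c), proj(s,[.4145,.343,.103]),proj(t,[.4145,.343,.103]))
E
```

```text
t 0.1 pos [ 0.2 -0.7  0.2] toolY az -75.0 F [-0.  -0.6 -0.4] w 0.087 j7 -0.08
(0.35, -0.4, 0.25) dpos [ 234.5 -197.6   -3.1] twist [ -0.1  -0.  -30. ]
(0.52, -0.15, 0.25) dpos [ 463.4 -395.1   -2.7] twist [ -0.1  -0.1 -65. ]
(0.52, 0.1, 0.25) dpos [ 528.1 -636.5   -2.3] twist [  -0.1   -0.1 -105. ]
(0.4145, 0.343, 0.2) dpos [ 489.1 -898.5   48.1] twist [  -0.    -0.1 -134.2]
tray things z=.06
px (np.float64(306.6), np.float64(185.5)) n 133 c [0.5562 0.0591] size~ [  8.142  128.7395] axis deg 3.6350393639815763
px (np.float64(322.8), np.float64(185.6)) n 135 c [0.5571 0.014 ] size~ [  8.5085 133.7336] axis deg 3.553434756996353
px (np.float64(371.0), np.float64(183.1)) n 296 c [ 0.5674 -0.1192] size~ [ 18.3976 129.9944] axis deg 2.9668755888616545
px (np.float64(347.0), np.float64(184.7)) n 137 c [ 0.5611 -0.0528] size~ [  8.5749 132.5745] axis deg 3.5264777910328746
gauge shoulder z=.058
px (np.float64(207.0), np.float64(237.9)) n 66 c [0.4043 0.3258] size~ [14.6792 34.1285] axis deg 149.19694242204176
gauge handle z=.103
px (np.float64(196.2), np.float64(231.8)) n 139 c [0.4168 0.3438] size~ [25.6373 37.9339] axis deg 159.08989262552322
pad z=.004
px (np.float64(446.5), np.float64(248.7)) n 2008 c [ 0.3946 -0.3413] size~ [127.9444 129.9251] axis deg 175.86103537113507
offcut
px (np.float64(166.0), np.float64(269.0)) n 249 c [0.3176 0.4404] size~ [34.0787 55.2094] axis deg 113.48459603102822
base px [322.8532 392.0252] glue [ 0.6479 -0.3279  0.1   ] spool_a [0.5615 0.1401 0.042 ]
[323.5663 291.9548] [-7.5395  5.7621] [323.6507 276.3399] [196.4938 232.663 ]
```

Call:
drive_tool(delta_pos=[[60, -50, 0], [117, -99, -1], [176, -148, -2], [234, -197, -3], [280, -240, -3], [325, -285, -3], [372, -325, -3], [420, -362, -3], [463, -395, -3], [480, -440, -3]], twist=[[0, 0, -9], [0, 0, -18], [0, 0, -27], [0, 0, -36], [0, 0, -45], [0, 0, -54], [0, 0, -62], [0, 0, -70], [0, 0, -78], [0, 0, -87]], gripper=[1, 1, 1, 1, 1, 1, 1, 1, 1, 1])

```text
time_s: 1.35
position: [0.5153, -0.1278, 0.2501]
orientation: [-0.001, 0.628, 0.778, 0.001]
wrist_force: [0.9, 0.8, -0.6]
grip_width: 0.0866
```

```bash
python3 go.py .52,.1,.25,30 .4145,.343,.18,59.2
```

```text
t 1.35 pos [ 0.5 -0.1  0.3] toolY az 12.25 F [ 0.9  0.8 -0.6] w 0.0866 j7 0.2
(0.52, 0.1, 0.25) dpos [221.7  52.9   0.5] twist [  0.   -0.1 -17.8]
(0.4145, 0.343, 0.18) dpos [481.4   1.4  71. ] twist [  0.1  -0.1 -47. ]
```

Call:
drive_tool(delta_pos=[[55, 15, 0], [110, 28, 0], [165, 42, 0], [222, 53, 0], [275, 48, 5], [330, 38, 15], [385, 25, 30], [440, 12, 50], [481, 1, 71], [481, 1, 71]], twist=[[0, 0, -5], [0, 0, -10], [0, 0, -15], [0, 0, -20], [0, 0, -26], [0, 0, -32], [0, 0, -38], [0, 0, -44], [0, 0, -47], [0, 0, -47]], gripper=[1, 1, 1, 1, 1, 1, 1, 1, 1, 1])

```text
time_s: 2.6
position: [0.4108, 0.3451, 0.1786]
orientation: [-0.002, 0.262, 0.965, 0.0]
wrist_force: [0.4, -0.9, -0.7]
grip_width: 0.087
```

```bash
python3 go.py .4145,.343,.09,59.2
```

```text
t 2.6 pos [0.4 0.3 0.2] toolY az 59.67 F [ 0.4 -0.9 -0.7] w 0.087 j7 -0.12
(0.4145, 0.343, 0.09) dpos [-4.7  0.1 88.6] twist [-0.  -0.2  0.5]
```

Call:
drive_tool(delta_pos=[[-4, 0, 30], [-5, 0, 60], [-5, 0, 85], [-5, 0, 89], [-5, 0, 89], [-5, 0, 89], [-5, 0, 89], [-5, 0, 89], [-5, 0, 89]], twist=[[0, 0, 0], [0, 0, 0], [0, 0, 0], [0, 0, 0], [0, 0, 0], [0, 0, 0], [0, 0, 0], [0, 0, 0], [0, 0, 0]], gripper=[1, 1, 1, 1, -1, -1, -1, -1, -1], squeeze=50)

```text
time_s: 3.72
position: [0.4148, 0.3428, 0.0898]
orientation: [-0.002, 0.262, 0.965, 0.0]
wrist_force: [-0.6, 0.3, 0.3]
grip_width: 0.0449
```

```bash
python3 go.py .4145,.343,.14,59.2
```

```text
t 3.73 pos [0.4 0.3 0.1] toolY az 59.68 F [-0.6  0.3  0.3] w 0.0449 j7 -0.22
(0.4145, 0.343, 0.14) dpos [  0.6   0.1 -50.2] twist [-0.  -0.2  0.5]
```

Call:
drive_tool(delta_pos=[[0, 0, 0], [0, 0, 0], [0, 0, 0], [0, 0, 0]], twist=[[0, 0, 0], [0, 0, 0], [0, 0, 0], [0, 0, 0]], gripper=[-1, -1, -1, -1])

```text
time_s: 4.22
position: [0.4147, 0.3428, 0.0897]
orientation: [-0.002, 0.262, 0.965, 0.001]
wrist_force: [-0.2, 0.6, 0.5]
grip_width: 0.0238
```

Call:
drive_tool(delta_pos=[[0, 0, 0], [0, 0, 0]], twist=[[0, 0, 0], [0, 0, 0]], gripper=[-1, -1])

```text
time_s: 4.47
position: [0.4147, 0.3428, 0.0897]
orientation: [-0.002, 0.262, 0.965, 0.001]
wrist_force: [-1.4, 1.6, -0.2]
grip_width: 0.0237
```

```bash
python3 go.py .4147,.3428,.2,59.7 .5616,-.0618,.2,93.5
```

```text
t 4.47 pos [0.4 0.3 0.1] toolY az 59.68 F [-1.4  1.6 -0.2] w 0.0237 j7 -0.22
(0.4147, 0.3428, 0.2) dpos [   0.5   -0.  -110.3] twist [-0.  -0.2 -0. ]
(0.5616, -0.0618, 0.2) dpos [-330.6 -275.1 -111.7] twist [  0.1  -0.2 -33.8]
```

Call:
drive_tool(delta_pos=[[0, 0, -35], [0, 0, -80], [-15, -12, -110], [-60, -50, -112], [-110, -92, -112], [-160, -134, -112], [-215, -179, -112], [-265, -222, -112], [-305, -255, -112], [-331, -275, -112]], twist=[[0, 0, 0], [0, 0, 0], [0, 0, 0], [0, 0, -5], [0, 0, -10], [0, 0, -16], [0, 0, -22], [0, 0, -28], [0, 0, -34], [0, 0, -34]], gripper=[-1, -1, -1, -1, -1, -1, -1, -1, -1, -1])

```text
time_s: 5.72
position: [0.5621, -0.0663, 0.1994]
orientation: [-0.003, -0.03, 1.0, 0.001]
wrist_force: [-0.0, 0.1, -2.2]
grip_width: 0.0237
```

```bash
python3 go.py .5616,-.0618,.155,93.5; python3 - <<'E'
from h import *
import pickle
f=vision.grab_frame("side");pickle.dump(f,open("side1.pkl","wb")); g=vision.grab_frame("top");pickle.dump(g,open("top1.pkl","wb"))
a=cv2.resize(f["img"][120:260,250:390],(600,600),interpolation=cv2.INTER_CUBIC)
cv2.imwrite("pics/hook1.png",a)
E
```

```text
t 5.72 pos [ 0.6 -0.1  0.2] toolY az 93.45 F [-0.   0.1 -2.2] w 0.0237 j7 1.24
(0.5616, -0.0618, 0.155) dpos [ 0.   4.4 44.4] twist [ 0.1 -0.3 -0.1]
```

View pics/hook1.png

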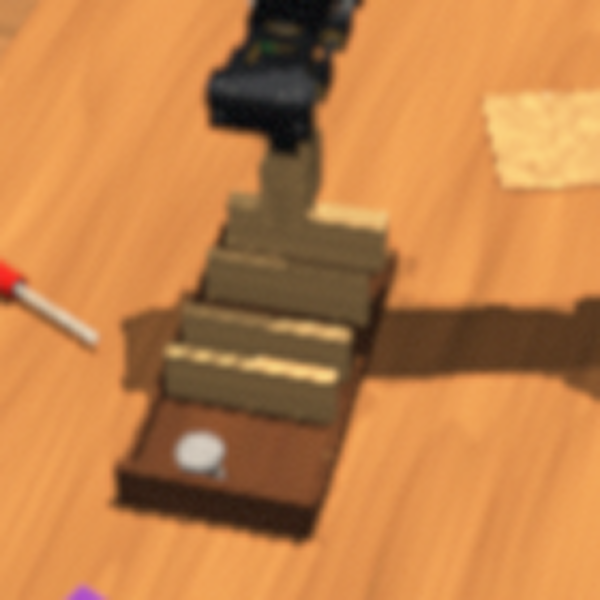

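The block is upright in the jaws above slat1. Its bottom is at crop (288,225), and the slats' top edges are at about (265,345), (265,325) and (290,265). I check the slat positions against the side view before lowering.

```bash
python3 - <<'E' | grep SIDE
from m import *
h=cv2.cvtColor(s["img"],cv2.COLOR_BGR2HSV); p=cv2.inRange(h,(13,60,185),(28,150,255))
m=np.zeros_like(p); m[160:225,280:345]=p[160:225,280:345]
n,l,st,ce=cv2.connectedComponentsWithStats(m)
for i in range(1,n):
    if st[i,4]>25:
        v,u=np.nonzero(l==i); P=np.array([plane(s,a,b,.06)[:2] for a,b in zip(u,v)]); w,V=np.linalg.eigh(np.cov(P.T))
        print("SIDE",ce[i].round(1),st[i,4],P.mean(0),np.sqrt(12*w)*1000,np.degrees(np.arctan2(V[1,1],V[0,1]))%180)
E
python3 go.py .5616,-.0618,.115,93.5
```

```text
SIDE [321.7 168.2] 186 [ 0.5635 -0.1223] [ 25.2177 135.6731] 3.4972770628935734
SIDE [316.3 181.1] 102 [ 0.5615 -0.0537] [ 12.8484 137.4027] 2.9460964689558296
SIDE [311.6 194.5] 109 [0.5567 0.0127] [ 12.9015 132.2643] 3.4514685746021314
SIDE [308.1 204. ] 117 [0.5538 0.0578] [ 12.9902 130.7729] 3.487857414416851
t 5.83 pos [ 0.6 -0.1  0.2] toolY az 93.1 F [ 0.1  0.3 -1.7] w 0.0241 j7 1.23
(0.5616, -0.0618, 0.115) dpos [ 0.5  6.9 83.9] twist [ 0.  -0.3 -0.4]
```

Call:
drive_tool(delta_pos=[[0, 6, 15], [0, 6.5, 35], [0, 6.5, 35], [0, 6.5, 35]], twist=[[0, 0, 0], [0, 0, -0.4], [0, 0, -0.4], [0, 0, -0.4]], gripper=[-1, -1, -1, -1])

```text
time_s: 6.32
position: [0.5623, -0.0612, 0.1638]
orientation: [-0.003, -0.031, 1.0, 0.0]
wrist_force: [0.7, 0.9, -1.6]
grip_width: 0.0241
```

```bash
sed -i 's/precision=1/precision=2/' go.py; python3 go.py .5616,-.0622,.115,93.5
```

```text
t 6.33 pos [ 0.56 -0.06  0.16] toolY az 93.6 F [ 0.72  0.85 -1.63] w 0.0241 j7 1.19
(0.5616, -0.0622, 0.115) dpos [ 0.54 -0.95 48.84] twist [ 0.05 -0.29  0.1 ]
```

Call:
drive_tool(delta_pos=[[0, -1, 10], [0, -1, 20], [0, -1, 30], [0, -1, 40], [0, -1, 49], [0, -1, 49], [0, -1, 49]], twist=[[0, 0, 0], [0, 0, 0], [0, 0, 0], [0, 0, 0], [0, 0, 0], [0, 0, 0], [0, 0, 0]], gripper=[-1, -1, -1, -1, -1, -1, -1])

```text
time_s: 7.2
position: [0.5624, -0.0621, 0.115]
orientation: [-0.002, -0.031, 1.0, 0.0]
wrist_force: [0.2, -0.1, -2.8]
grip_width: 0.0236
```

```bash
python3 go.py .5616,-.0622,.115,93.5
```

```text
t 7.2 pos [ 0.56 -0.06  0.12] toolY az 93.6 F [ 0.24 -0.13 -2.78] w 0.0236 j7 1.14
(0.5616, -0.0622, 0.115) dpos [ 0.76 -0.05  0.02] twist [ 0.06 -0.27  0.1 ]
```

Call:
drive_tool(delta_pos=[[0, -1, 0], [0, -2, 0], [0, -3, 0], [0, -4, 0], [0, -5, 0], [0, -6, 0], [0, -7, 0], [0, -8, 0]], twist=[[0, 0, 0], [0, 0, 0], [0, 0, 0], [0, 0, 0], [0, 0, 0], [0, 0, 0], [0, 0, 0], [0, 0, 0]], gripper=[-1, -1, -1, -1, -1, -1, -1, -1])

```text
time_s: 8.2
position: [0.5627, -0.0654, 0.1151]
orientation: [-0.002, -0.033, 0.999, 0.004]
wrist_force: [-0.6, 9.7, -3.8]
grip_width: 0.0237
```

```bash
python3 go.py .5616,-.0622,.115,93.5
```

```text
t 8.2 pos [ 0.56 -0.07  0.12] toolY az 93.78 F [-0.58  9.73 -3.82] w 0.0237 j7 1.16
(0.5616, -0.0622, 0.115) dpos [0.91 3.25 0.14] twist [ 0.46 -0.2   0.28]
```

Call:
drive_tool(delta_pos=[[0, -5, 0], [0, -7, 0], [0, -8, 0], [0, -9, 0], [0, -10, 0], [0, -11, 0], [0, -12, 0], [0, -13, 0]], twist=[[0, 0, 0], [0, 0, 0], [0, 0, 0], [0, 0, 0], [0, 0, 0], [0, 0, 0], [0, 0, 0], [0, 0, 0]], gripper=[-1, -1, -1, -1, -1, -1, -1, -1])

```text
time_s: 9.2
position: [0.5632, -0.0734, 0.115]
orientation: [-0.002, -0.035, 0.999, 0.007]
wrist_force: [-1.1, 11.0, -3.3]
grip_width: 0.0237
```

```bash
python3 go.py .5616,-.0622,.115,93.5
```

```text
t 9.2 pos [ 0.56 -0.07  0.12] toolY az 93.98 F [-1.11 10.96 -3.33] w 0.0237 j7 1.18
(0.5616, -0.0622, 0.115) dpos [ 0.85 11.31  0.15] twist [ 0.86 -0.17  0.48]
```

Call:
drive_tool(delta_pos=[[0, -5, 0], [0, -7, 0], [0, -8, 0], [0, -9, 0], [0, -10, 0], [0, -10.5, 0], [0, -11, 0]], twist=[[0.8, 0, 0.4], [1.2, 0, 0.5], [1.2, 0, 0.5], [1.2, 0, 0.5], [1.2, 0, 0.5], [1.2, 0, 0.5], [1.2, 0, 0.5]], gripper=[-1, -1, -1, -1, -1, -1, -1])

```text
time_s: 10.07
position: [0.5635, -0.0792, 0.1152]
orientation: [-0.001, -0.032, 0.999, 0.001]
wrist_force: [-1.7, 10.2, -0.4]
grip_width: 0.0238
```

```bash
python3 go.py .5616,-.0622,.115,93.5
```

```text
t 10.07 pos [ 0.56 -0.08  0.12] toolY az 93.69 F [-1.74 10.23 -0.43] w 0.0238 j7 1.18
(0.5616, -0.0622, 0.115) dpos [ 0.84 17.05  0.19] twist [ 0.07 -0.15  0.19]
```

Call:
drive_tool(delta_pos=[[0, -5, 0], [0, -6, 0], [0, -7, 0], [0, -7.5, 0], [0, -7.5, 0]], twist=[[0.3, 0, 0.2], [0.4, 0, 0.2], [0.4, 0, 0.2], [0.4, 0, 0.2], [0.4, 0, 0.2]], gripper=[-1, -1, -1, -1, -1])

```text
time_s: 10.7
position: [0.5636, -0.0814, 0.1152]
orientation: [-0.001, -0.032, 0.999, 0.001]
wrist_force: [-0.9, 10.3, -3.1]
grip_width: 0.0235
```

Call:
drive_tool(delta_pos=[[0, -5, 0], [0, -6, 0], [0, -7, 0], [0, -7, 0], [0, -7, 0]], twist=[[0.3, 0, 0.1], [0.4, 0, 0.1], [0.4, 0, 0.1], [0.4, 0, 0.1], [0.4, 0, 0.1]], gripper=[-1, -1, -1, -1, -1])

```text
time_s: 11.32
position: [0.5636, -0.0817, 0.1151]
orientation: [-0.001, -0.034, 0.999, 0.002]
wrist_force: [-1.1, 12.2, -4.2]
grip_width: 0.0241
```

```bash
python3 go.py .5616,-.0622,.115,93.5
```

```text
t 11.32 pos [ 0.56 -0.08  0.12] toolY az 93.86 F [-1.09 12.17 -4.24] w 0.0241 j7 1.19
(0.5616, -0.0622, 0.115) dpos [ 0.64 19.62  0.23] twist [ 0.24 -0.09  0.36]
```

Call:
drive_tool(delta_pos=[[0, -6, 0], [0, -7.5, 0], [0, -8.5, 0], [0, -8.5, 0], [0, -8.5, 0], [0, -8.5, 0], [0, -8.5, 0]], twist=[[0.4, 0, 0.2], [0.4, 0, 0.2], [0.4, 0, 0.2], [0.4, 0, 0.2], [0.4, 0, 0.2], [0.4, 0, 0.2], [0.4, 0, 0.2]], gripper=[-1, -1, -1, -1, -1, -1, -1])

```text
time_s: 12.2
position: [0.5635, -0.0821, 0.1151]
orientation: [-0.0, -0.035, 0.999, 0.004]
wrist_force: [-0.1, 14.3, -4.3]
grip_width: 0.0236
```

```bash
python3 go.py .5616,-.0622,.115,93.5; python3 - <<'E'
from h import *
import pickle
f=vision.grab_frame("side");pickle.dump(f,open("side2.pkl","wb")); g=vision.grab_frame("top");pickle.dump(g,open("top2.pkl","wb"))
a=cv2.resize(f["img"][125:225,270:370],(500,500),interpolation=cv2.INTER_CUBIC)
b=cv2.resize(g["img"][150:225,300:350+40],(360,300),interpolation=cv2.INTER_CUBIC)
im=np.zeros((500,780,3),np.uint8); im[:,:500]=a; im[:300,500:]=b[:,:280]
cv2.imwrite("pics/set1.png",im)
E
```

```text
t 12.2 pos [ 0.56 -0.08  0.12] toolY az 93.96 F [-0.1  14.34 -4.3 ] w 0.0236 j7 1.19
(0.5616, -0.0622, 0.115) dpos [ 0.56 20.    0.25] twist [ 0.5  -0.04  0.46]
```

View pics/set1.png

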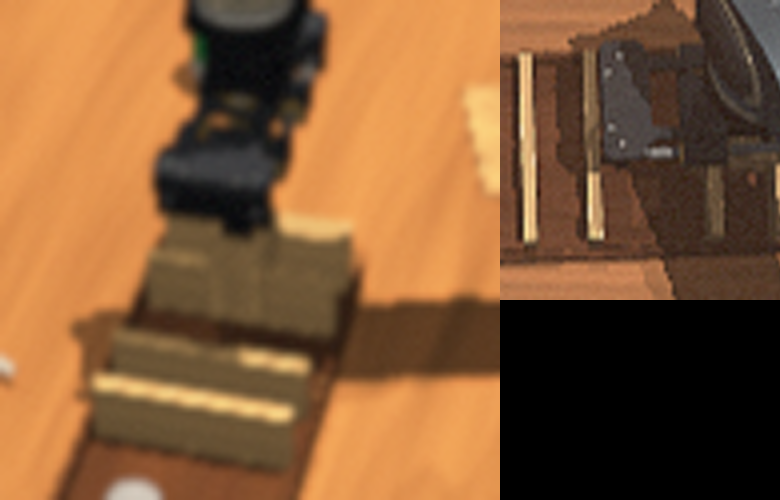

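Slat1 now sits just in front of the stop, with the block on it: the slat is at crop (645,205) in the top inset and the block spans slat and stop in the side view. Wrist Fy is 14 N, about 10 N from the slat and 4 N on the stop. I back off, lift, and go to slat2.

```bash
python3 go.py .5626,-.0781,.115,93.5 .5624,-.0781,.168,93.5 .5574,.0044,.168,93.5
```

```text
t 12.3 pos [ 0.56 -0.08  0.12] toolY az 93.97 F [-1.38 14.98 -3.06] w 0.0237 j7 1.19
(0.5626, -0.0781, 0.115) dpos [0.66 4.04 0.13] twist [ 0.5  -0.03  0.47]
(0.5624, -0.0781, 0.168) dpos [  0.89   4.51 -52.86] twist [ 0.5  -0.03  0.47]
(0.5574, 0.0044, 0.168) dpos [  0.17  87.16 -52.15] twist [ 0.5  -0.03  0.47]
```

Call:
drive_tool(delta_pos=[[0, 0, 0], [0, 2, 0], [0.5, 4, 0], [0.5, 4, 0], [0.5, 4, 0]], twist=[[0.3, 0, 0.2], [0.5, 0, 0.4], [0.5, 0, 0.4], [0.5, 0, 0.4], [0.5, 0, 0.4]], gripper=[-1, -1, -1, -1, -1])

```text
time_s: 12.92
position: [0.5628, -0.0788, 0.1151]
orientation: [-0.0, -0.031, 1.0, -0.0]
wrist_force: [0.2, -0.6, -2.0]
grip_width: 0.024
```

```bash
python3 go.py .5624,-.0781,.168,93.5 .5574,.0044,.168,93.5
```

```text
t 12.93 pos [ 0.56 -0.08  0.12] toolY az 93.52 F [ 0.2  -0.64 -1.97] w 0.024 j7 1.17
(0.5624, -0.0781, 0.168) dpos [  0.39   0.72 -52.9 ] twist [-0.04 -0.04  0.02]
(0.5574, 0.0044, 0.168) dpos [  0.32  83.37 -52.96] twist [-0.04 -0.04  0.02]
```

Call:
drive_tool(delta_pos=[[0, 0.5, -15], [0, 0.5, -35], [0, 0.5, -53], [0, 3, -53], [0, 25, -53], [0, 50, -53], [0, 75, -53], [0, 83, -53], [0, 83, -53], [0, 83, -53]], twist=[[0, 0, 0], [0, 0, 0], [0, 0, 0], [0, 0, 0], [0, 0, 0], [0, 0, 0], [0, 0, 0], [0, 0, 0], [0, 0, 0], [0, 0, 0]], gripper=[-1, -1, -1, -1, -1, -1, -1, -1, -1, -1])

```text
time_s: 14.18
position: [0.5578, 0.0026, 0.1678]
orientation: [-0.001, -0.03, 1.0, -0.001]
wrist_force: [0.2, -0.5, -2.2]
grip_width: 0.0238
```

```bash
python3 go.py .5574,.0044,.115,93.5; python3 - <<'E'
from h import *
import pickle
f=vision.grab_frame("side");pickle.dump(f,open("side3.pkl","wb"));g=vision.grab_frame("top");pickle.dump(g,open("top3.pkl","wb"))
h=cv2.cvtColor(g["img"],cv2.COLOR_BGR2HSV); a=g["img"][150:225,260:390]
cv2.imwrite("pics/top3.png",np.hstack([cv2.resize(a,(520,300),interpolation=cv2.INTER_CUBIC),cv2.resize(f["img"][130:240,275:375],(273,300),interpolation=cv2.INTER_CUBIC)]))
E
```

```text
t 14.18 pos [0.56 0.   0.17] toolY az 93.42 F [ 0.24 -0.48 -2.18] w 0.0238 j7 1.08
(0.5574, 0.0044, 0.115) dpos [ 0.26  1.86 52.76] twist [-0.08 -0.07 -0.08]
```

View pics/top3.png

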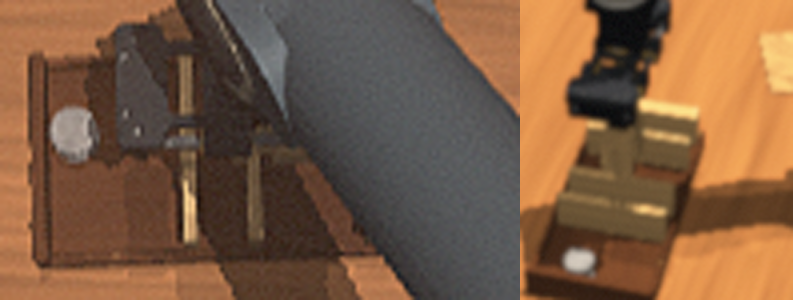

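The side view shows slat1's top strip close in front of the stop, at right-panel (670,135) against the stop at (670,110). The block is hanging over slat2. I measure the first gap and lower.

```bash
cat > strips.py <<'E'
from h import *
import pickle,sys
f=pickle.load(open(sys.argv[1],"rb")); h=cv2.cvtColor(f["img"],cv2.COLOR_BGR2HSV)
p=cv2.inRange(h,(13,60,180),(28,150,255)); m=np.zeros_like(p); m[150:225,275:350]=p[150:225,275:350]
n,l,st,ce=cv2.connectedComponentsWithStats(m)
Y=np.array([-np.sin(np.radians(3.5)),np.cos(np.radians(3.5))]);O=np.array([.5635,-.1223])
for i in range(1,n):
    if st[i,4]>12:
        v,u=np.nonzero(l==i); P=np.array([plane(f,a,b,.06)[:2] for a,b in zip(u,v)])
        d=(P-O)@Y*1000; print(ce[i].round(1),st[i,4],"x",P[:,0].mean().round(4),"along from stop centre: mean %.1f min %.1f max %.1f"%(d.mean(),d.min(),d.max()))
E
python3 strips.py side0.pkl; echo; python3 strips.py side3.pkl
```

```text
[321.7 168.3] 189 x 0.5633 along from stop centre: mean 0.2 min -12.8 max 12.8
[316.3 181.1] 109 x 0.5615 along from stop centre: mean 68.5 min 61.7 max 75.0
[311.6 194.5] 115 x 0.5564 along from stop centre: mean 135.2 min 128.4 max 142.0
[307.7 203.9] 121 x 0.5549 along from stop centre: mean 180.4 min 173.5 max 187.1

[329.6 169.4] 115 x 0.5354 along from stop centre: mean -0.3 min -15.3 max 12.8
[301.6 175.3] 15 x 0.6182 along from stop centre: mean 52.2 min 46.1 max 57.6
[328.2 179.5] 37 x 0.5249 along from stop centre: mean 51.6 min 45.8 max 57.3
[321.8 206.5] 32 x 0.508 along from stop centre: mean 180.7 min 174.2 max 186.7
```

Call:
drive_tool(delta_pos=[[0, 1.9, 10], [0, 1.9, 20], [0, 1.9, 30], [0, 1.9, 40], [0, 1.9, 50], [0, 1.9, 53], [0, 1.9, 53]], twist=[[0, 0, 0], [0, 0, 0], [0, 0, 0], [0, 0, 0], [0, 0, 0], [0, 0, 0], [0, 0, 0]], gripper=[-1, -1, -1, -1, -1, -1, -1])

```text
time_s: 15.15
position: [0.5577, 0.0047, 0.1147]
orientation: [-0.001, -0.03, 1.0, -0.001]
wrist_force: [-0.2, 0.7, -2.1]
grip_width: 0.0237
```

Call:
drive_tool(delta_pos=[[0, -3, 0], [0, -6, 0], [0, -9, 0], [0, -11, 0], [0, -13.5, 0], [0, -16, 0], [0, -18.5, 0], [0, -21, 0], [0, -23, 0], [0, -25, 0]], twist=[[0, 0, 0], [0.2, 0, 0.1], [0.4, 0, 0.2], [0.4, 0, 0.2], [0.4, 0, 0.2], [0.4, 0, 0.2], [0.4, 0, 0.2], [0.4, 0, 0.2], [0.4, 0, 0.2], [0.4, 0, 0.2]], gripper=[-1, -1, -1, -1, -1, -1, -1, -1, -1, -1])

```text
time_s: 16.4
position: [0.559, -0.0147, 0.115]
orientation: [0.0, -0.03, 1.0, 0.0]
wrist_force: [-0.2, 10.0, -6.4]
grip_width: 0.0235
```

```bash
python3 go.py .56,-.0362,.115,93.5
```

```text
t 16.4 pos [ 0.56 -0.01  0.12] toolY az 93.43 F [-0.18  9.99 -6.38] w 0.0235 j7 1.05
(0.56, -0.0362, 0.115) dpos [  0.32 -21.49   0.03] twist [ 0.04  0.05 -0.07]
```

Call:
drive_tool(delta_pos=[[0, -5, 0], [0, -8, 0], [0, -10, 0], [0, -12, 0], [0, -14, 0], [0, -16, 0], [0, -18, 0], [0, -20, 0]], twist=[[0.2, 0, 0], [0.4, 0, 0.1], [0.4, 0, 0.1], [0.4, 0, 0.1], [0.4, 0, 0.1], [0.4, 0, 0.1], [0.4, 0, 0.1], [0.4, 0, 0.1]], gripper=[-1, -1, -1, -1, -1, -1, -1, -1])

```text
time_s: 17.4
position: [0.5599, -0.0292, 0.1151]
orientation: [0.001, -0.031, 1.0, 0.001]
wrist_force: [-0.6, 9.8, -5.7]
grip_width: 0.024
```

```bash
python3 go.py .56,-.0362,.115,93.5
```

```text
t 17.4 pos [ 0.56 -0.03  0.12] toolY az 93.54 F [-0.6   9.76 -5.67] w 0.024 j7 1.08
(0.56, -0.0362, 0.115) dpos [ 0.3  -6.95  0.08] twist [0.12 0.13 0.04]
```

Call:
drive_tool(delta_pos=[[0, -5, 0], [0, -6, 0], [0, -7, 0], [0, -8, 0], [0, -9, 0], [0, -9.5, 0]], twist=[[0.2, 0, 0], [0.4, 0, 0.1], [0.4, 0, 0.1], [0.4, 0, 0.1], [0.4, 0, 0.1], [0.4, 0, 0.1]], gripper=[-1, -1, -1, -1, -1, -1])

```text
time_s: 18.15
position: [0.5601, -0.0334, 0.1151]
orientation: [0.002, -0.032, 0.999, 0.002]
wrist_force: [0.7, 9.3, -6.4]
grip_width: 0.0237
```

Call:
drive_tool(delta_pos=[[0, -5, 0], [0, -6, 0], [0, -6.5, 0], [0, -7, 0], [0, -7, 0]], twist=[[0.3, 0, 0.1], [0.4, 0, 0.1], [0.4, 0, 0.1], [0.4, 0, 0.1], [0.4, 0, 0.1]], gripper=[-1, -1, -1, -1, -1])

```text
time_s: 18.77
position: [0.5601, -0.035, 0.115]
orientation: [0.002, -0.033, 0.999, 0.002]
wrist_force: [0.2, 9.4, -6.6]
grip_width: 0.0237
```

```bash
python3 go.py .56,-.0362,.115,93.5
```

```text
t 18.77 pos [ 0.56 -0.04  0.12] toolY az 93.74 F [ 0.17  9.42 -6.56] w 0.0237 j7 1.1
(0.56, -0.0362, 0.115) dpos [ 0.17 -1.17 -0.  ] twist [0.27 0.28 0.24]
```

Still sliding at about 9.5 N, so no contact yet.

Call:
drive_tool(delta_pos=[[0, -5, 0], [0, -6, 0], [0, -6.5, 0], [0, -6.5, 0], [0, -6.5, 0]], twist=[[0.4, 0, 0.2], [0.6, 0.2, 0.3], [0.6, 0.2, 0.3], [0.6, 0.2, 0.3], [0.6, 0.2, 0.3]], gripper=[-1, -1, -1, -1, -1])

```text
time_s: 19.4
position: [0.5602, -0.0356, 0.1151]
orientation: [0.002, -0.032, 0.999, 0.002]
wrist_force: [0.9, 10.5, -7.4]
grip_width: 0.024
```

Call:
drive_tool(delta_pos=[[0, -5, 0], [0, -6, 0], [0, -6.5, 0], [0, -6.5, 0], [0, -6.5, 0]], twist=[[0.4, 0, 0.1], [0.5, 0, 0.1], [0.5, 0, 0.1], [0.5, 0, 0.1], [0.5, 0, 0.1]], gripper=[-1, -1, -1, -1, -1])

```text
time_s: 20.02
position: [0.5602, -0.0357, 0.115]
orientation: [0.002, -0.033, 0.999, 0.002]
wrist_force: [0.0, 12.2, -6.0]
grip_width: 0.0237
```

```bash
python3 go.py .56,-.0362,.115,93.5
```

```text
t 20.02 pos [ 0.56 -0.04  0.12] toolY az 93.79 F [ 0.01 12.16 -6.05] w 0.0237 j7 1.1
(0.56, -0.0362, 0.115) dpos [ 0.22 -0.49  0.04] twist [0.25 0.27 0.29]
```

Call:
drive_tool(delta_pos=[[0, -6, 0], [0, -7, 0], [0, -8, 0], [0, -8, 0], [0, -8, 0], [0, -8, 0], [0, -8, 0]], twist=[[0.4, 0.1, 0.2], [0.5, 0.2, 0.2], [0.5, 0.2, 0.2], [0.5, 0.2, 0.2], [0.5, 0.2, 0.2], [0.5, 0.2, 0.2], [0.5, 0.2, 0.2]], gripper=[-1, -1, -1, -1, -1, -1, -1])

```text
time_s: 20.9
position: [0.5602, -0.036, 0.1152]
orientation: [0.001, -0.034, 0.999, 0.004]
wrist_force: [-0.3, 12.6, -6.0]
grip_width: 0.0238
```

```bash
python3 go.py .5604,-.0317,.115,93.5 .5544,.0495,.168,93.5
```

```text
t 20.9 pos [ 0.56 -0.04  0.12] toolY az 93.88 F [-0.28 12.64 -5.99] w 0.0238 j7 1.1
(0.5604, -0.0317, 0.115) dpos [-0.46  4.27  0.18] twist [0.41 0.18 0.38]
(0.5544, 0.0495, 0.168) dpos [ -0.13  86.07 -52.23] twist [0.41 0.18 0.38]
```

Call:
drive_tool(delta_pos=[[0, -7, 0], [0, -8.5, 0], [0, -9, 0], [0, -9, 0], [0, -9, 0], [0, -9, 0]], twist=[[0.4, 0.1, 0.2], [0.5, 0.2, 0.3], [0.5, 0.2, 0.3], [0.5, 0.2, 0.3], [0.5, 0.2, 0.3], [0.5, 0.2, 0.3]], gripper=[-1, -1, -1, -1, -1, -1])

```text
time_s: 21.65
position: [0.5602, -0.0363, 0.1153]
orientation: [0.001, -0.034, 0.999, 0.006]
wrist_force: [-0.7, 14.9, -5.9]
grip_width: 0.0237
```

```bash
python3 go.py .5604,-.0323,.115,93.5 .5544,.0495,.168,93.5
```

```text
t 21.65 pos [ 0.56 -0.04  0.12] toolY az 93.88 F [-0.68 14.94 -5.93] w 0.0237 j7 1.11
(0.5604, -0.0323, 0.115) dpos [-0.49  4.    0.34] twist [0.66 0.08 0.38]
(0.5544, 0.0495, 0.168) dpos [ -0.12  86.62 -51.72] twist [0.66 0.08 0.38]
```

Call:
drive_tool(delta_pos=[[0, 0, 0], [0, 2, 0], [0, 4, 0], [0, 4, 0], [0, 4, 0], [0, 4, 0]], twist=[[0.3, 0, 0.2], [0.6, 0, 0.3], [0.6, 0, 0.3], [0.6, 0, 0.3], [0.6, 0, 0.3], [0.6, 0, 0.3]], gripper=[-1, -1, -1, -1, -1, -1])

```text
time_s: 22.4
position: [0.56, -0.0327, 0.1153]
orientation: [0.001, -0.031, 1.0, 0.0]
wrist_force: [0.0, -0.5, -2.4]
grip_width: 0.0238
```

```bash
python3 go.py .5604,-.0323,.168,93.5 .5544,.0495,.168,93.5
```

```text
t 22.4 pos [ 0.56 -0.03  0.12] toolY az 93.55 F [ 0.04 -0.47 -2.4 ] w 0.0238 j7 1.09
(0.5604, -0.0323, 0.168) dpos [ -0.55   0.41 -52.67] twist [0.04 0.09 0.05]
(0.5544, 0.0495, 0.168) dpos [  0.37  82.42 -52.61] twist [0.04 0.09 0.05]
```

Call:
drive_tool(delta_pos=[[0, 0.3, -15], [0, 0.3, -35], [0, 0.3, -53], [0, 3, -53], [0, 25, -53], [0, 50, -53], [0, 75, -53], [0, 84, -53], [0, 84, -53], [0, 84, -53]], twist=[[0, 0, 0], [0, 0, 0], [0, 0, 0], [0, 0, 0], [0, 0, 0], [0, 0, 0], [0, 0, 0], [0, 0, 0], [0, 0, 0], [0, 0, 0]], gripper=[-1, -1, -1, -1, -1, -1, -1, -1, -1, -1])

```text
time_s: 23.65
position: [0.5548, 0.0497, 0.1681]
orientation: [0.0, -0.03, 1.0, -0.0]
wrist_force: [0.4, -0.3, -2.1]
grip_width: 0.024
```

```bash
python3 go.py .5544,.0495,.115,93.5; python3 - <<'E'
from h import *
import pickle
f=vision.grab_frame("side");pickle.dump(f,open("side4.pkl","wb"))
E
python3 strips.py side4.pkl
```

```text
t 23.65 pos [0.55 0.05 0.17] toolY az 93.45 F [ 0.39 -0.3  -2.11] w 0.024 j7 1.0
(0.5544, 0.0495, 0.115) dpos [ 0.45 -0.15 53.08] twist [-0.01  0.05 -0.05]
[329.8 169.4] 113 x 0.5345 along from stop centre: mean -0.4 min -14.5 max 12.8
[325.8 179.2] 68 x 0.5334 along from stop centre: mean 51.8 min 44.1 max 59.0
[324.9 188.7] 39 x 0.5226 along from stop centre: mean 98.1 min 92.4 max 103.4
```

Slat1 and slat2 are 46.3 mm apart origin to origin, so slat2 is set. Next is slat3.

Call:
drive_tool(delta_pos=[[0, 0, 10], [0, 0, 20], [0, 0, 30], [0, 0, 40], [0, 0, 50], [0, 0, 53], [0, 0, 53]], twist=[[0, 0, 0], [0, 0, 0], [0, 0, 0], [0, 0, 0], [0, 0, 0], [0, 0, 0], [0, 0, 0]], gripper=[-1, -1, -1, -1, -1, -1, -1])

```text
time_s: 24.58
position: [0.5549, 0.0498, 0.115]
orientation: [0.0, -0.03, 1.0, 0.0]
wrist_force: [-0.5, 0.6, -2.9]
grip_width: 0.0238
```

Call:
drive_tool(delta_pos=[[0, -3, 0], [0, -6, 0], [0, -9, 0], [0, -11, 0], [0, -13.5, 0], [0, -16, 0], [0, -18.5, 0], [0, -21, 0], [0, -23, 0], [0, -25, 0]], twist=[[0, 0, 0], [0.2, 0, 0.1], [0.4, 0, 0.2], [0.4, 0, 0.2], [0.4, 0, 0.2], [0.4, 0, 0.2], [0.4, 0, 0.2], [0.4, 0, 0.2], [0.4, 0, 0.2], [0.4, 0, 0.2]], gripper=[-1, -1, -1, -1, -1, -1, -1, -1, -1, -1])

```text
time_s: 25.82
position: [0.5562, 0.0302, 0.1153]
orientation: [0.002, -0.03, 1.0, 0.001]
wrist_force: [0.0, 10.0, -5.1]
grip_width: 0.0236
```

```bash
python3 go.py .557,.0097,.115,93.5
```

```text
t 25.82 pos [0.56 0.03 0.12] toolY az 93.45 F [ 0.02 10.   -5.15] w 0.0236 j7 0.97
(0.557, 0.0097, 0.115) dpos [  0.46 -20.54   0.3 ] twist [ 0.11  0.18 -0.05]
```

Call:
drive_tool(delta_pos=[[0, -5, 0], [0, -8, 0], [0, -10, 0], [0, -12, 0], [0, -14, 0], [0, -16, 0], [0, -18, 0], [0, -19.5, 0]], twist=[[0.2, 0, 0], [0.4, 0.1, 0.1], [0.4, 0.1, 0.1], [0.4, 0.1, 0.1], [0.4, 0.1, 0.1], [0.4, 0.1, 0.1], [0.4, 0.1, 0.1], [0.4, 0.1, 0.1]], gripper=[-1, -1, -1, -1, -1, -1, -1, -1])

```text
time_s: 26.82
position: [0.5571, 0.0161, 0.1155]
orientation: [0.002, -0.031, 1.0, 0.002]
wrist_force: [0.7, 10.3, -6.7]
grip_width: 0.0234
```

```bash
python3 go.py .557,.0097,.115,93.5
```

```text
t 26.82 pos [0.56 0.02 0.12] toolY az 93.55 F [ 0.66 10.34 -6.73] w 0.0234 j7 1.0
(0.557, 0.0097, 0.115) dpos [ 0.45 -6.35  0.46] twist [0.2  0.19 0.05]
```

Call:
drive_tool(delta_pos=[[0, -5, 0], [0, -6, 0], [0, -7, 0], [0, -8, 0], [0, -8.5, 0], [0, -9, 0]], twist=[[0.3, 0.1, 0], [0.5, 0.1, 0.1], [0.5, 0.1, 0.1], [0.5, 0.1, 0.1], [0.5, 0.1, 0.1], [0.5, 0.1, 0.1]], gripper=[-1, -1, -1, -1, -1, -1])

```text
time_s: 27.58
position: [0.5573, 0.0125, 0.1156]
orientation: [0.002, -0.032, 0.999, 0.002]
wrist_force: [0.6, 9.4, -7.6]
grip_width: 0.0233
```

Call:
drive_tool(delta_pos=[[0, -5, 0], [0, -6, 0], [0, -6.5, 0], [0, -7, 0], [0, -7, 0]], twist=[[0.3, 0, 0.1], [0.4, 0, 0.1], [0.4, 0, 0.1], [0.4, 0, 0.1], [0.4, 0, 0.1]], gripper=[-1, -1, -1, -1, -1])

```text
time_s: 28.2
position: [0.5573, 0.0107, 0.1156]
orientation: [0.002, -0.033, 0.999, 0.002]
wrist_force: [0.2, 9.7, -6.4]
grip_width: 0.0238
```

Call:
drive_tool(delta_pos=[[0, -5, 0], [0, -6, 0], [0, -6.5, 0], [0, -6.5, 0], [0, -6.5, 0]], twist=[[0.3, 0, 0.1], [0.4, 0, 0.1], [0.4, 0, 0.1], [0.4, 0, 0.1], [0.4, 0, 0.1]], gripper=[-1, -1, -1, -1, -1])

```text
time_s: 28.82
position: [0.5572, 0.0101, 0.1156]
orientation: [0.003, -0.034, 0.999, 0.004]
wrist_force: [-0.2, 11.4, -7.7]
grip_width: 0.0238
```

```bash
python3 go.py .557,.0097,.115,93.5
```

```text
t 28.82 pos [0.56 0.01 0.12] toolY az 93.88 F [-0.19 11.42 -7.68] w 0.0238 j7 1.02
(0.557, 0.0097, 0.115) dpos [ 0.28 -0.37  0.6 ] twist [0.41 0.38 0.38]
```

Call:
drive_tool(delta_pos=[[0, -6, 0], [0, -7, 0], [0, -8, 0], [0, -8, 0], [0, -8, 0], [0, -8, 0], [0, -8, 0]], twist=[[0.4, 0.2, 0.2], [0.5, 0.3, 0.3], [0.5, 0.3, 0.3], [0.5, 0.3, 0.3], [0.5, 0.3, 0.3], [0.5, 0.3, 0.3], [0.5, 0.3, 0.3]], gripper=[-1, -1, -1, -1, -1, -1, -1])

```text
time_s: 29.7
position: [0.5573, 0.0097, 0.1158]
orientation: [0.002, -0.034, 0.999, 0.005]
wrist_force: [-0.0, 13.3, -8.5]
grip_width: 0.0237
```

Call:
drive_tool(delta_pos=[[0, -7, 0], [0, -8.5, 0], [0, -8.5, 0], [0, -8.5, 0], [0, -8.5, 0], [0, -8.5, 0]], twist=[[0.4, 0.1, 0.2], [0.5, 0.2, 0.3], [0.5, 0.2, 0.3], [0.5, 0.2, 0.3], [0.5, 0.2, 0.3], [0.5, 0.2, 0.3]], gripper=[-1, -1, -1, -1, -1, -1])

```text
time_s: 30.45
position: [0.5573, 0.0094, 0.116]
orientation: [0.001, -0.034, 0.999, 0.007]
wrist_force: [-0.2, 14.6, -7.5]
grip_width: 0.0239
```

```bash
python3 go.py .557,.0137,.115,93.5
```

```text
t 30.45 pos [0.56 0.01 0.12] toolY az 93.85 F [-0.2  14.65 -7.51] w 0.0239 j7 1.03
(0.557, 0.0137, 0.115) dpos [0.06 4.34 1.04] twist [0.83 0.16 0.35]
```

Call:
drive_tool(delta_pos=[[0, 0, 0], [0, 2, 0], [0, 4, 0], [0, 4, 0], [0, 4, 0], [0, 4, 0]], twist=[[0.4, 0, 0.2], [0.8, 0.1, 0.3], [0.8, 0.1, 0.3], [0.8, 0.1, 0.3], [0.8, 0.1, 0.3], [0.8, 0.1, 0.3]], gripper=[-1, -1, -1, -1, -1, -1])

```text
time_s: 31.2
position: [0.5571, 0.013, 0.116]
orientation: [0.001, -0.031, 1.0, 0.0]
wrist_force: [-0.2, -1.5, -1.9]
grip_width: 0.0234
```

Call:
drive_tool(delta_pos=[[0, 0.3, -15], [0, 0.3, -35], [0, 0.3, -60], [0, 0.3, -80], [0, 0.3, -80], [0, 0.3, -80]], twist=[[0, 0, 0], [0, 0, 0], [0, 0, 0], [0, 0, 0], [0, 0, 0], [0, 0, 0]], gripper=[-1, -1, -1, -1, -1, -1])

```text
time_s: 31.95
position: [0.5565, 0.0129, 0.1956]
orientation: [0.0, -0.031, 1.0, -0.0]
wrist_force: [0.1, 0.1, -2.2]
grip_width: 0.0238
```

```bash
python3 - <<'E'
from h import *
import pickle
f=vision.grab_frame("side");pickle.dump(f,open("side5.pkl","wb"))
E
python3 strips.py side5.pkl; python3 go.py .5,-.15,.2,75  .3946,-.3413,.2,50
```

```text
[329.7 169.4] 112 x 0.5347 along from stop centre: mean -0.3 min -14.5 max 12.8
[300.9 175.3] 14 x 0.6207 along from stop centre: mean 52.6 min 45.3 max 62.5
[327.8 179.5] 39 x 0.5264 along from stop centre: mean 51.7 min 45.8 max 57.3
[320.7 188. ] 23 x 0.5368 along from stop centre: mean 98.3 min 93.2 max 103.4
t 32.0 pos [0.56 0.01 0.2 ] toolY az 93.51 F [-1.34  0.09 -2.77] w 0.0237 j7 1.09
(0.5, -0.15, 0.2) dpos [  66.23 -159.15   -4.78] twist [-0.   -0.04 18.51]
(0.3946, -0.3413, 0.2) dpos [ 183.15 -343.63   -4.72] twist [-0.01 -0.04 43.51]
```

Call:
drive_tool(delta_pos=[[15, -35, -5], [35, -80, -5], [55, -125, -5], [75, -170, -5], [100, -210, -5], [125, -250, -5], [150, -290, -5], [172, -325, -5], [183, -344, -5], [183, -344, -5]], twist=[[0, 0, 3], [0, 0, 8], [0, 0, 14], [0, 0, 20], [0, 0, 26], [0, 0, 32], [0, 0, 38], [0, 0, 43], [0, 0, 43], [0, 0, 43]], gripper=[-1, -1, -1, -1, -1, -1, -1, -1, -1, -1])

```text
time_s: 33.25
position: [0.3933, -0.343, 0.1992]
orientation: [-0.001, 0.34, 0.941, 0.0]
wrist_force: [0.5, -0.0, -1.6]
grip_width: 0.0237
```

```bash
python3 go.py .3946,-.3413,.095,50; python3 - <<'E'
from h import *
import pickle
f=vision.grab_frame("side");pickle.dump(f,open("side6.pkl","wb"));g=vision.grab_frame("top");pickle.dump(g,open("top6.pkl","wb"))
a=cv2.resize(g["img"][150:225,260:390],(520,300),interpolation=cv2.INTER_CUBIC)
b=cv2.resize(f["img"][80:240,270:430],(600,600),interpolation=cv2.INTER_CUBIC)
im=np.zeros((500,780,3),np.uint8); im[:300,:520]=a
cv2.imwrite("pics/s6.png",b)
E
python3 strips.py side6.pkl
```

```text
t 33.25 pos [ 0.39 -0.34  0.2 ] toolY az 50.29 F [ 0.53 -0.03 -1.61] w 0.0237 j7 1.21
(0.3946, -0.3413, 0.095) dpos [ -0.21   2.21 104.17] twist [-0.02 -0.15  0.29]
[321.7 168.2] 190 x 0.5635 along from stop centre: mean 0.1 min -15.3 max 12.8
[317.9 177.9] 116 x 0.561 along from stop centre: mean 51.8 min 44.1 max 62.5
[314.4 186.9] 115 x 0.5588 along from stop centre: mean 98.0 min 90.8 max 104.9
[310.7 196.2] 121 x 0.5568 along from stop centre: mean 143.9 min 137.1 max 150.8
```

View pics/s6.png

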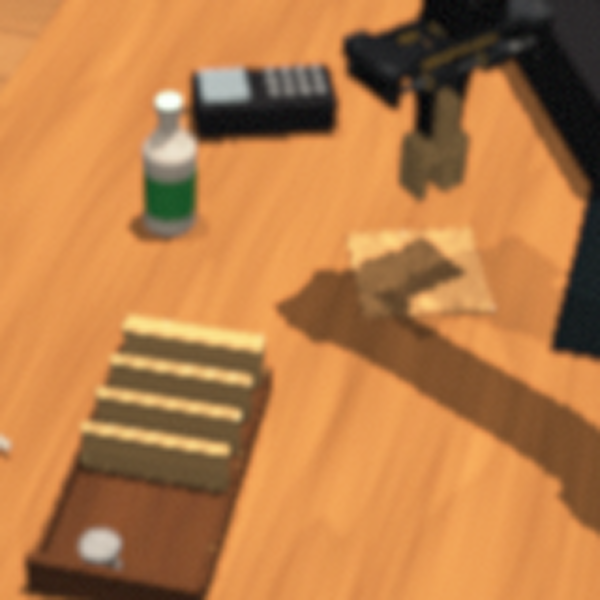

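The view shows the slats evenly spaced at crop (195,330), (180,368), (168,403) and (155,440), the glue and spool_a in place, and the block upright above the pad. Now I lower it.

Call:
drive_tool(delta_pos=[[0, 2, 25], [0, 2, 50], [0, 2, 75], [0, 2, 92], [0, 2, 98], [0, 2, 102], [0, 2, 104], [0, 2, 106], [0, 2, 106], [0, 2, 106]], twist=[[0, 0, 0], [0, 0, 0], [0, 0, 0], [0, 0, 0], [0, 0, 0], [0, 0, 0], [0, 0, 0], [0, 0, 0], [0, 0, 0], [0, 0, 0]], gripper=[-1, -1, -1, -1, -1, -1, -1, -1, -1, -1])

```text
time_s: 34.6
position: [0.3963, -0.3388, 0.0939]
orientation: [-0.001, 0.337, 0.941, 0.001]
wrist_force: [0.7, -0.0, -2.1]
grip_width: 0.0234
```

```bash
python3 go.py .3946,-.3413,.0935,50
```

```text
t 34.6 pos [ 0.4  -0.34  0.09] toolY az 50.56 F [ 0.71 -0.02 -2.08] w 0.0234 j7 1.08
(0.3946, -0.3413, 0.0935) dpos [-0.28 -2.98  0.42] twist [ 0.04 -0.08  0.56]
```

Call:
drive_tool(delta_pos=[[0, -1, 1], [0, -1, 2], [0, -1, 3], [0, -1, 3]], twist=[[0, 0, 0], [0, 0, 0], [0, 0, 0], [0, 0, 0]], gripper=[-1, -1, -1, -1])

```text
time_s: 35.1
position: [0.3968, -0.339, 0.0937]
orientation: [-0.0, 0.337, 0.941, -0.0]
wrist_force: [-3.6, 4.9, 20.2]
grip_width: 0.0237
```

Pressed on the pad. I relax the push, then open.

Call:
drive_tool(delta_pos=[[0, 0, 0], [0, 0, 0], [0, 0, 0], [0, 0, 0], [0, 0, 0], [0, 0, 0], [0, 0, 0]], twist=[[0, 0, 0], [0, 0, 0], [0, 0, 0], [0, 0, 0], [0, 0, 0], [0, 0, 0], [0, 0, 0]], gripper=[-1, -1, 0.0, 0.4, 0.4, 0.4, 0.4])

```text
time_s: 35.98
position: [0.3968, -0.339, 0.0936]
orientation: [-0.0, 0.337, 0.941, -0.0]
wrist_force: [-0.3, -0.1, -0.1]
grip_width: 0.0591
```

Call:
drive_tool(delta_pos=[[0, 0, 0], [0, 0, -20], [0, 0, -45], [0, 0, -80], [0, 0, -110], [0, 0, -130], [0, 0, -130]], twist=[[0, 0, 0], [0, 0, 0], [0, 0, 0], [0, 0, 0], [0, 0, 0], [0, 0, 0], [0, 0, 0]], gripper=[0.4, 0.4, 0.4, 0.4, 0.4, 0.4, 0.4])

```text
time_s: 36.85
position: [0.3979, -0.3395, 0.2262]
orientation: [0.002, 0.337, 0.941, -0.001]
wrist_force: [-0.1, 0.7, -0.5]
grip_width: 0.0609
```

```bash
python3 go.py; python3 - <<'E'
from h import *
import pickle
f=vision.grab_frame("side");pickle.dump(f,open("side7.pkl","wb"));g=vision.grab_frame("top");pickle.dump(g,open("top7.pkl","wb"))
b=cv2.resize(f["img"][80:240,270:430],(600,600),interpolation=cv2.INTER_CUBIC)
cv2.imwrite("pics/s7.png",b)
h=cv2.cvtColor(g["img"],cv2.COLOR_BGR2HSV); p=cv2.inRange(h,(13,80,165),(20,135,255)); m=np.zeros_like(p); m[155:220,265:385]=p[155:220,265:385]
n,l,st,ce=cv2.connectedComponentsWithStats(m)
Y=np.array([-np.sin(np.radians(3.5)),np.cos(np.radians(3.5))])
print("TOP along y:",sorted([(np.mean([plane(g,a,b,.06)[:2]@Y for b,a in zip(*np.nonzero(l==i))])*1000).round(1) for i in range(1,n) if st[i,4]>40]))
E
python3 strips.py side7.pkl
```

```text
t 36.85 pos [ 0.4  -0.34  0.23] toolY az 50.58 F [-0.13  0.7  -0.49] w 0.0609 j7 1.23
TOP along y: [np.float64(-153.5), np.float64(-103.6), np.float64(-57.3), np.float64(-11.4)]
[321.7 168.3] 193 x 0.5633 along from stop centre: mean 0.2 min -15.3 max 12.9
[318.1 177.9] 115 x 0.5605 along from stop centre: mean 51.7 min 44.1 max 59.0
[314.6 186.9] 114 x 0.5582 along from stop centre: mean 98.0 min 90.8 max 104.9
[310.7 196.2] 121 x 0.5568 along from stop centre: mean 143.9 min 137.1 max 150.8
```

View pics/s7.png

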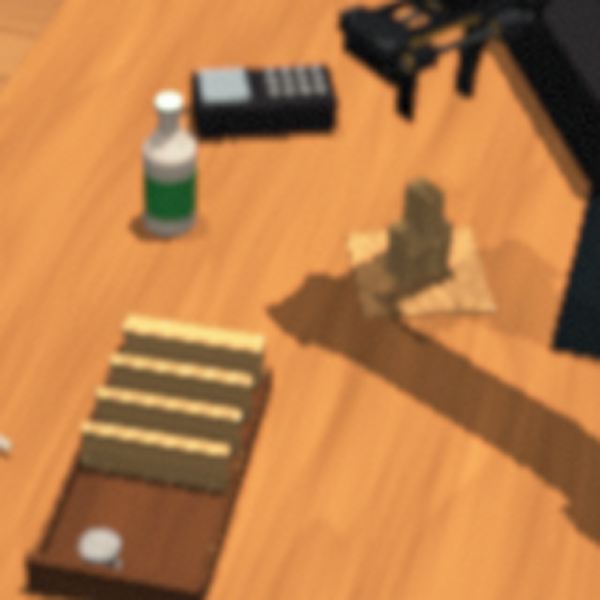

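The block stands upright and free near the middle of the pad, at crop (420,245), with the gripper clear above it.

```bash
python3 -c "
from plant import bot
print(bot.sign_off())"
```

```text
the job is handed in; nothing more can be done
None
```

I drew the three partitions up in turn with the pale hooked block and stood the block on the cork pad. I handed the job in at about 37 s; no verdict was reported.

- **Touch forces:** I read these from the wrist force, because contact force is not measured directly. A sliding partition took about 10 N. At each pause the wrist read 14 to 15 N, so the block pressed the part before it with about 4 to 5 N.
- **Gaps:** In the final pictures the first gap measures about 35 mm in the top view and 36.5 mm in the side view. The two views disagree by 1.6 mm there, on either side of the 36 mm target. The second gap measures 36.3 mm and the third 35.9 mm, the same in both views.
- **Block:** It stands upright and released near the pad's centre (about 3 mm off, going by the arm's position at release). When I set it down it pressed the pad with about 20 N for a moment; I relaxed that before opening the jaws.
- **Bystanders:** The glue and the spool in the tray look unmoved in the last picture. The other spool, the offcut and the screwdriver were not measured again; the arm passed well above the counter throughout.

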